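Set the hold-down screw on a saw-bench fixture

ROBOT

A 6-joint arm with a two-finger parallel gripper is mounted at the origin on the work surface. World frame = base frame: x ahead of the robot, y to its left, z up, the work surface at z = 0. Lengths are in mm, angles in rad, forces in N, time in s.
With the tool pointing down it reaches from about 250 to 850 mm from the base axis. Payload 12.5 kg.
Tool frame: the origin (TCP) lies on the centre line of the jaws, within the pads' length; the fingertips stand 22 mm ahead of it and the grasp point (between the pads) lies 3 mm ahead of it (tip_reach is the distance from the TCP to the fingertips, in mm); z points along the fingers, y is the direction in which the jaws open and shut (so a half turn about z gives the same grasp; the last joint's range is limited). The gripper opens to 93 mm and grips with 3 to 60 N. Pads are 15 mm wide; open, the fingers measure 128 mm over their backs; the gripper's body (75 mm by 188 mm) begins 65 mm behind the grasp point.
Start: joints at [1.253, 0.351, 1.652, -0, 1.139, -0.085], TCP at [126.855, 535.156, 240.633] pointing down, gripper open.
Joint ranges: [-2.75, 2.75], [-0.79, 2.1], [0.01, 2.65], [-1.57, 4.71], [0.07, 3.14], [-2.87, 2.87]. Speed limits (rad/s): [2.22, 2.22, 2.79, 3.14, 3.14, 3.14].

INTERFACE

Orientations are given as a unit quaternion [x, y, z, w].
In Python, from cell import * gives the robot as it stands.
- The arm moves only by the shell command python3 -m inch 'ROWS' [FORCE]. ROWS is JSON, a list of rows, each a list of 7 numbers: the shift along the tool's x, y, z in cm, then the turn, a rotation vector about the tool's x, y, z in rad, then the opening, from 0 (shut) to 1 (fully open). A call has 1 to 5 rows; each row is the pose to reach, as a shift and turn from the pose commanded when the call began, along the tool's axes at that moment; what a row does not reach only later rows make up. A row lasts 1/10 s, in which the tool goes at most 50 mm and 8.59 degrees, less where a joint would pass 70% of its speed; a pose out of reach is approached as far as the arm can. A call with a gripper value outside its range is refused whole. The fingers move at their own pace and stop on an object; FORCE is the grip in N (left out, the last holds). Time passes only in rows, so rows that repeat a pose let the fingers close. It gives the time, the measured TCP pose, the force and the opening at its end, in the units of the state.
- get_obs(): the state, without advancing time (a new reading comes with each control period).
- capture(name): name is "side" or "top" or "wrist"; returns the picture (480x640x3 uint8, red, green, blue); there is no depth.
- calibration(name): a dict with "mtx" (3x3 intrinsics, pixels), "extrinsics" (4x4, takes a point from camera to world coordinates). Camera axes: x right, y up, looking along -z (the intrinsics and any distortion apply to the point x, -y, -z); pixel columns grow to the right and rows downward; lengths in mm; the calibration is good to about 2 mm. A picture is of the moment at which its call begins: read the wrist's pose just before it. calibration takes no time and is no camera call; for the wrist camera it gives the pose at the moment of the call.
- sign_off(): hands the job in, once; it reports no verdict.
Trained networks look in the newest picture that a camera, given by its name, has taken for a name from the list of things; names that differ only in an ending like _2 or _b are one class to them, and where a whole thing is asked for, a point or a joint stands for the part that bears it (a point fixed in the world has none). Each returns a list of dicts, best first, with "confidence" (0 to 1); they miss things now and then, are a little off and sometimes report something else, mostly with a low value. They report only what shows in the picture. A call takes as long as a camera call.
- spot_in(camera, target): "position" ([x, y, z] in mm, in world coordinates, good to about 4 mm: the middle of the surface that is visible of it).
- mark_of(camera, target): "position" ([x, y, z] in mm, in world coordinates, good to about 4 mm: a listed point, or the origin of a listed thing).
The state is a dict: "clock": time; "joints": joint angles; "joint_vel": joint speeds; "joint_efforts": joint torques, N m; "ee_pos": TCP position; "tool_rot": TCP orientation; "ft_force": force on the tool from outside, world axes, zero at the start; "torque": the same for the moment, N m; "grip_width": finger opening in mm.
Only numpy, scipy, OpenCV 4.12 (cv2) and the standard library are available. Lean on these libraries where they do the work, as an engineer would, in place of code of your own. Each camera call takes 0.05 s, during which the arm holds its last target.

TASK

Swing the steel hold-down bar down over the pine strip until it rests fully home in the yellow forked catch. Then turn the orange thumbscrew on it clockwise until it seats and will go no further, back it off a quarter turn so that the strip can slide under the pad, and keep hold of the thumbscrew there while I run the lock nut down: finish still gripping it, do not let go. Leave the strip and everything else on the bench where it lies.

Things in the scene. Friction and masses are not known exactly. Their poses are not given: they have to be found in the camera images.
- fixture: Hold-down fixture fixed to the bench: blue base plate 120 (x) x 270 (y) x 12 mm; origin at the centre of its underside, z up, yaw within 0.35 rad either way. The bar's pivot yoke (two aluminium cheeks, tops at z = 80 mm) stands at y = +110 mm, the yellow catch at y = -100 mm. The strip runs along x through the middle, between two low ribs.
- hold_bar (a joint): Angle of the hinged steel bar, rad: 0 = level, fully home in the catch (stop); grows as its free red end swings up; limit 1.25, starts at 0.5 to 1.0. It turns about a level line along the fixture's x. The bar runs from the pivot towards the fixture's -y, 24 mm wide, 16 mm thick. Stiff hinge: stays where it is left, must be pushed all the way home (up to 5 N at the handle).
- bar_hinge (a point): Point on the hinge axis of the bar, in the middle of its width; 110 mm along the fixture's +y, 62 mm above the bench.
- bar_handle (a point): Centre of the red grip on the bar's free end: 22 mm wide (x), 55 mm long (y), 20 mm thick (z), 255 mm from the hinge axis. x along the hinge axis, -y along the bar to the free end, z out of its top face: the fixture's axes when the bar is home, 62 mm above the bench. Pinched across its width it pivots between the fingers as the bar swings.
- catch (a point): Middle of the floor of the yellow forked catch, on which the bar comes to rest, 54 mm above the bench: between two cheeks 8 mm thick, 28 mm apart, 22 mm long in the fixture's y, tops 72 mm above the bench.
- thumbscrew (a joint): Angle of the thumbscrew, rad: grows when turned clockwise seen from above (tightening, the pad goes down 6 mm per full turn); seats against a hard stop at 3.0. Starts between 0.6 and 1.9. Backed off a quarter turn it reads about 1.43. Light, even running friction of about 0.05 N m; it stays where it is left.
- screw_grip (a point): Centre of the thumbscrew's orange wing, on the screw's axis: a bar 48 mm long (x), 14 mm thick (y), 30 mm high (top 14 mm above this point), over a black collar 26 mm across, 9 mm high; z up the axis. The bar carries it 110 mm from the hinge. Bar home: axis vertical over the fixture's centre, this point 97 to 100 mm above the bench, 27 to 30 mm above the bar. White line at the wing's +x end.
- strip: Loose pine strip 300 x 60 x 18 mm lying along the fixture's x in its channel, under the screw's rubber pad; origin at the centre of its underside. To be left where it lies (within 30 mm).
- screw_jar: Bystander: glass jar, 56 mm across, 75 mm high, origin under its centre, near the fixture. Leave alone.
- tape: Bystander: green tape measure case 65 x 36 x 60 mm, origin under its centre, near the fixture. Leave alone.
- square: Bystander: small try square lying flat, wooden stock 105 x 22 x 16 mm and steel blade 130 mm; origin under its middle, near the fixture. Leave alone.
- wax_tin: Bystander: brass-coloured tin 66 mm across, 24 mm high, origin under its centre, near the fixture. Leave alone.
- mallet: Bystander: hammer lying on the bench to the robot's right. Leave alone.
- offcut: Bystander: wooden offcut 90 x 45 x 35 mm on the bench to the robot's left, origin under its centre. Leave alone.

How it is judged:
By the outcome, as a careful person would: the job done as asked, in the order asked, and still so for the second after the job is handed in, while the arm keeps its last pose, push and grip.
It also fails if it takes over 64 s, if anything falls off the work surface, if the arm or the gripper's body presses on something with over 40 N, if the wrist force passes 120 N, or if a joint passes its speed limit or range.

## Working session

There is one attempt and no reset: what is moved stays moved. The work goes in short steps, Python scripts to look and compute and a shell command to move; the robot and the scene stay as the last step left them, time stands still between calls to the robot, and variables do not carry over. Pictures are saved under pics/ and viewed, and the job is handed in when it is done.

```bash
ls; mkdir -p pics; python3 - <<'E'
from cell import *
import cv2
o=get_obs();print(o)
for n in ["side","top","wrist"]:
    im=capture(n);cv2.imwrite(f"pics/{n}0.png",im[:,:,::-1])
    for t in ["fixture","bar_hinge","bar_handle","catch","screw_grip","strip","screw_jar","tape","square","wax_tin"]:
        r=mark_of(n,t) 
        print(n,t,[([round(float(x)) for x in d["position"]],round(d["confidence"],2)) for d in r[:2]])
print(get_obs()["clock"])
E
```

```text
pics
{'clock': 0.0, 'joints': array([ 1.25335482e+00,  3.51254291e-01,  1.65244091e+00, -1.39726836e-05,
        1.13910464e+00, -8.45735987e-02]), 'joint_vel': array([ 0.00051016, -0.00014044,  0.00104561, -0.00123355,  0.00086318,
       -0.0011157 ]), 'joint_efforts': array([-1.59138650e-03, -4.97315276e+01, -2.85257345e+01,  6.98035397e-02,
        2.57068395e-02, -1.04749574e-04]), 'ee_pos': array([126.78383388, 534.84895573, 240.08513538]), 'tool_rot': array([ 1.16168124e-01,  9.93229381e-01, -5.92709558e-04, -1.14296036e-04]), 'ft_force': array([0.87678599, 1.22505853, 0.51946144]), 'torque': array([ 0.00202504,  0.01310333, -0.01967776]), 'grip_width': 93.30162418679413}
side fixture [([517, -9, 0], 0.66), ([403, 113, 2], 0.5)]
side bar_hinge [([517, 99, 64], 0.71)]
side bar_handle [([520, -44, 268], 0.9)]
side catch [([519, -107, 54], 0.68)]
side screw_grip [([515, 65, 173], 0.61)]
side strip [([518, -12, 14], 0.73), ([386, -125, 1], 0.56)]
side screw_jar [([648, 116, -2], 0.75)]
side tape [([387, -128, 4], 0.89)]
side square [([684, -117, -4], 0.95)]
side wax_tin [([402, 111, 0], 0.92)]
top fixture [([515, -10, 2], 0.79)]
top bar_hinge [([512, 105, 64], 0.66), ([517, -45, 269], 0.64)]
top bar_handle [([519, -43, 271], 0.75), ([380, -130, -1], 0.24)]
top catch [([511, -111, 56], 0.8), ([684, -118, -4], 0.25)]
top screw_grip [([516, 69, 170], 0.77), ([646, 118, 0], 0.37)]
top strip [([523, -8, 12], 0.94)]
top screw_jar [([650, 118, 0], 0.92), ([517, -9, 2], 0.31)]
top tape [([381, -130, 1], 0.93), ([515, 100, 68], 0.5)]
top square [([688, -119, -4], 0.89)]
top wax_tin []
wrist fixture []
wrist bar_hinge []
wrist bar_handle []
wrist catch []
wrist screw_grip []
wrist strip []
wrist screw_jar []
wrist tape []
wrist square []
wrist wax_tin []
1.65
```

View pics/side0.png

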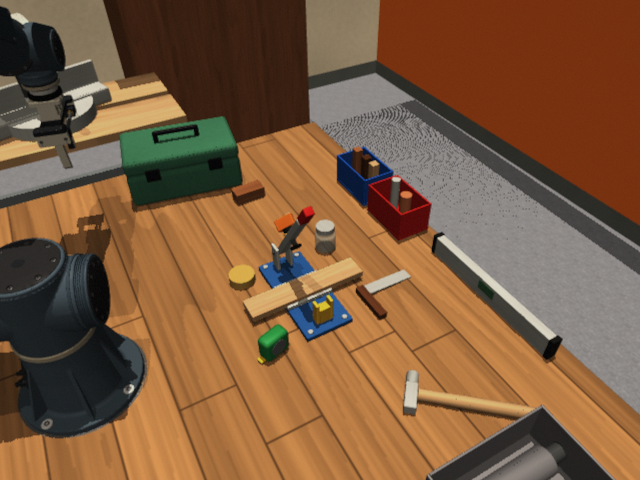

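View pics/top0.png

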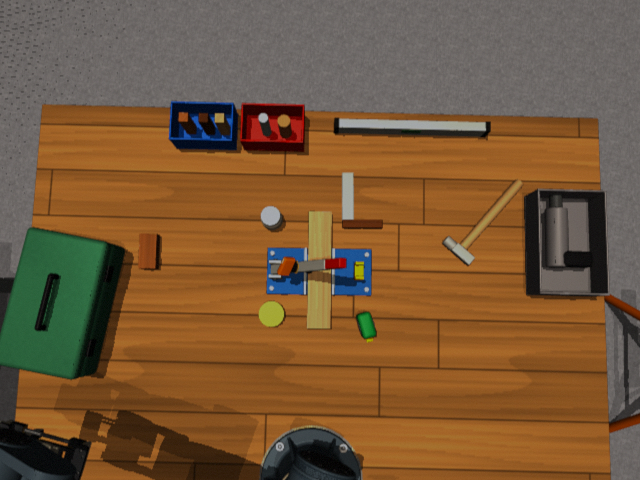

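```bash
cat > h.py <<'E'
from cell import *
import numpy as np, cv2, sys
from scipy.spatial.transform import Rotation as R
def row(x,y,z,psi,tilt=0):
    """tool down, tool y axis at world yaw psi"""
    o=get_obs(); R0=R.from_quat(o["tool_rot"])
    yv=np.array([np.cos(psi),np.sin(psi),0]); zv=np.array([0,0,-1.]); xv=np.cross(yv,zv)
    T=R.from_matrix(np.stack([xv,yv,zv],1))
    d=R0.inv().apply(np.array([x,y,z])-o["ee_pos"])/10
    rv=(R0.inv()*T).as_rotvec()
    print("row",np.round(d,2).tolist(),np.round(rv,3).tolist(),"clock",round(o["clock"],2))
def st():
    o=get_obs(); t=R.from_quat(o["tool_rot"]).as_matrix()
    print(round(o["clock"],2),"tcp",np.round(o["ee_pos"],1),"psi",round(float(np.arctan2(t[1,1],t[0,1])),3),"z",np.round(t[:,2],3),"F",np.round(o["ft_force"],1),"T",np.round(o["torque"],2),"w",round(o["grip_width"],1),"j",np.round(o["joints"],2))
E
python3 -c "
from h import *
row(518,-40,340,0);row(127,535,340,1.34)"
```

```text
row [-51.33, -46.94, -9.94] [0.0, 0.0, 1.338] clock 1.65
row [-0.02, -0.01, -9.94] [0.0, 0.0, -0.002] clock 1.65
```

```bash
python3 -m inch '[[0,0,-5,0,0,0,0],[-3,-3,-10,0,0,0.15,0],[-7,-6,-10,0,0,0.3,0],[-11,-9,-10,0,0,0.45,0],[-14.5,-13,-10,0,0,0.6,0]]' 20; python3 -c "
from h import *
st();row(518,-40,340,0)"
```

```text
clock: 2.15
ee_pos: [232.1, 386.0, 341.1]
tool_rot: [0.407, 0.913, 0.001, 0.0]
ft_force: [1.2, -0.9, -0.1]
grip_width: 57.7
2.15 tcp [232.1 386.  341.1] psi 0.732 z [ 0.001  0.001 -1.   ] F [ 1.2 -0.9 -0.1] T [-0.02 -0.02  0.01] w 57.7 j [ 0.93  0.07  1.75 -0.    1.32  0.19]
row [-50.8, -7.22, 0.09] [0.001, -0.001, 0.732] clock 2.15
```

```bash
python3 -m inch '[[-5,-0.7,0,0,0,0.15,0],[-10,-1.4,0,0,0,0.3,0],[-15,-2.1,0,0,0,0.45,0],[-20,-2.8,0,0,0,0.6,0],[-25,-3.5,0,0,0,0.73,0]]'; python3 -c "
from h import *
st();row(518,-40,340,0)"
```

```text
clock: 2.65
ee_pos: [372.6, 178.9, 340.9]
tool_rot: [0.706, 0.708, 0.0, 0.0]
ft_force: [1.1, 1.1, 0.1]
grip_width: 17.8
2.65 tcp [372.6 178.9 340.9] psi 0.002 z [ 0.001  0.    -1.   ] F [1.1 1.1 0.1] T [-0.05  0.07 -0.03] w 17.8 j [ 0.33 -0.01  1.83  0.    1.32  0.33]
row [-21.92, 14.49, 0.09] [0.001, -0.0, 0.002] clock 2.65
```

```bash
python3 -m inch '[[-5,3.5,0,0,0,0,0],[-10,7,0,0,0,0,0],[-15,10.5,0,0,0,0,0],[-20,14,0,0,0,0,0],[-20.7,14.5,0,0,0,0,0]]'; python3 -c "
from h import *
st();row(518,-28,310,0)
im=capture('wrist');cv2.imwrite('pics/w1.png',im[:,:,::-1])
im=capture('side');cv2.imwrite('pics/s1.png',im[100:350,150:450,::-1].repeat(2,0).repeat(2,1))
for t in ['bar_handle','screw_grip']:
  for n in ['wrist','side']:
    print(t,n,[(np.round(d['position']),d['confidence']) for d in mark_of(n,t)[:2]])
for th in np.arange(.96,-.01,-.08):
    print(round(th,2), 'y',round(102-255*np.cos(th)+17.5*np.sin(th),1),'z',round(62+255*np.sin(th)+10*np.cos(th)+22,1))
"
```

```text
clock: 3.15
ee_pos: [517.9, -24.9, 340.7]
tool_rot: [0.704, 0.71, 0.0, 0.0]
ft_force: [0.7, -0.1, 0.4]
grip_width: 0.5
3.15 tcp [517.9 -24.9 340.7] psi 0.008 z [ 0.  0. -1.] F [ 0.7 -0.1  0.4] T [-0.06  0.04  0.02] w 0.5 j [-0.14  0.21  1.6   0.    1.34 -0.15]
row [-0.31, 0.01, 3.07] [0.0, -0.0, 0.008] clock 3.15
bar_handle wrist [(array([518., -45., 276.]), 0.72)]
bar_handle side [(array([520., -46., 271.]), 0.82)]
screw_grip wrist [(array([514.,  72., 177.]), 0.78)]
screw_grip side [(array([517.,  68., 175.]), 0.65)]
0.96 y -29.9 z 298.6
0.88 y -47.0 z 286.9
0.8 y -63.1 z 273.9
0.72 y -78.2 z 259.7
0.64 y -92.1 z 244.3
0.56 y -104.8 z 227.9
0.48 y -116.1 z 210.6
0.4 y -126.1 z 192.5
0.32 y -134.6 z 173.7
0.24 y -141.5 z 154.3
0.16 y -147.0 z 134.5
0.08 y -150.8 z 114.3
0.0 y -153.0 z 94.0
```

View pics/w1.png

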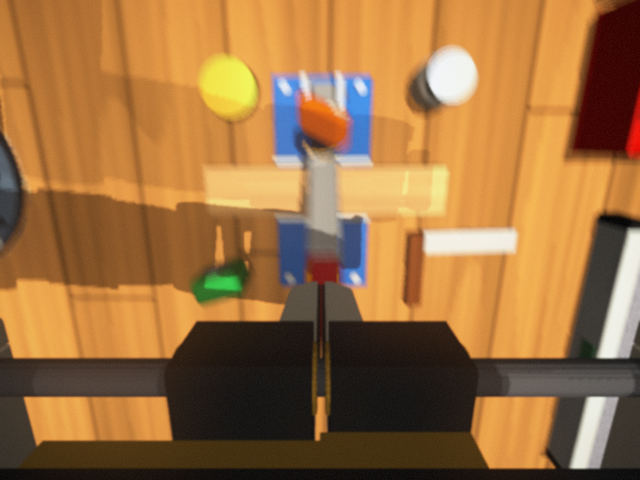

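View pics/s1.png

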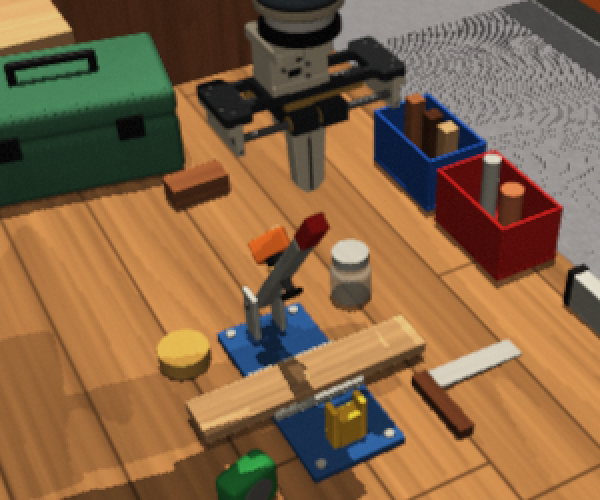

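```bash
python3 -m inch '[[0,0,1.5,0,0,0,0],[0,0,3,0,0,0,0],[0,0,3.8,0,0,0,0],[-0.5,0,4.5,0,0,0,0],[-1.4,0,5.2,0,0,0,0]]'; python3 -c "
from h import *
st()"
```

```text
clock: 3.95
ee_pos: [517.1, -36.4, 288.8]
tool_rot: [0.704, 0.71, 0.0, 0.0]
ft_force: [-1.3, 1.1, 2.4]
grip_width: 0.3
3.95 tcp [517.1 -36.4 288.8] psi 0.009 z [ 0.001  0.    -1.   ] F [-1.3  1.1  2.4] T [ 0.22  0.36 -0.  ] w 0.3 j [-0.16  0.25  1.67  0.    1.22 -0.17]
```

```bash
python3 -m inch '[[-2.2,0,1.5,0,0,0,0],[-3.8,0,2.9,0,0,0,0],[-5.2,0,4.5,0,0,0,0],[-6.6,0,6.1,0,0,0,0],[-7.8,0,7.8,0,0,0,0]]'; python3 -c "
from h import *
st()"
```

```text
clock: 4.45
ee_pos: [517.8, -115.8, 210.2]
tool_rot: [0.704, 0.71, 0.0, 0.0]
ft_force: [0.0, 1.1, 0.8]
grip_width: 0.4
4.45 tcp [ 517.8 -115.8  210.2] psi 0.008 z [ 0.001  0.    -1.   ] F [0.  1.1 0.8] T [ 0.28  0.01 -0.03] w 0.4 j [-0.31  0.35  1.73  0.    1.06 -0.32]
```

```bash
python3 -m inch '[[-0.9,0,1.8,0,0,0,0],[-1.7,0,3.7,0,0,0,0],[-2.4,0,5.6,0,0,0,0],[-3,0,7.6,0,0,0,0],[-3.3,0,9.4,0,0,0,0]]'; python3 -c "
from h import *
st()
im=capture('side');cv2.imwrite('pics/s2.png',im[100:350,150:450,::-1].repeat(2,0).repeat(2,1))"
```

```text
clock: 4.95
ee_pos: [518.1, -148.8, 115.9]
tool_rot: [0.704, 0.71, 0.0, 0.0]
ft_force: [1.1, 1.1, 1.4]
grip_width: 0.7
4.95 tcp [ 518.1 -148.8  115.9] psi 0.007 z [ 0.001 -0.    -1.   ] F [1.1 1.1 1.4] T [ 0.08  0.07 -0.  ] w 0.7 j [-0.37  0.49  1.79 -0.    0.86 -0.37]
```

View pics/s2.png

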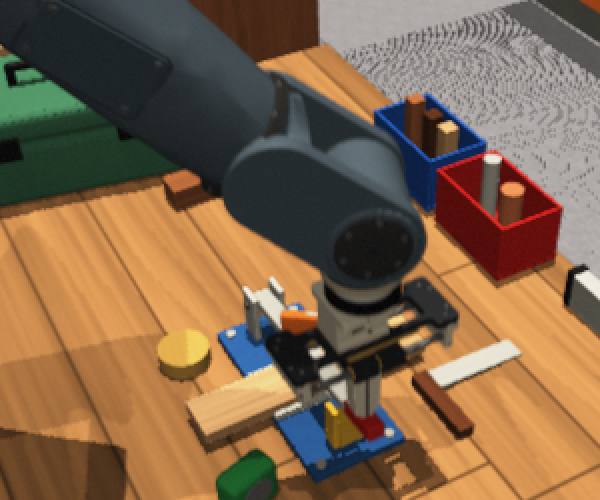

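```bash
python3 -m inch '[[-0.1,0,0.8,0,0,0,0],[-0.2,0,1.5,0,0,0,0],[-0.3,0,1.9,0,0,0,0],[-0.3,0,2.1,0,0,0,0],[-0.3,0,2.2,0,0,0,0]]'; python3 -c "
from h import *
st()"
```

```text
clock: 5.5
ee_pos: [518.3, -151.0, 94.8]
tool_rot: [0.704, 0.71, 0.0, 0.0]
ft_force: [0.5, -1.2, 1.3]
grip_width: 0.7
5.5 tcp [ 518.3 -151.    94.8] psi 0.008 z [ 0.001 -0.    -1.   ] F [ 0.5 -1.2  1.3] T [-0.27  0.1  -0.  ] w 0.7 j [-0.37  0.53  1.79 -0.    0.82 -0.38]
```

```bash
python3 -m inch '[[0,0,0.1,0,0,0,0],[0,0,0.2,0,0,0,0],[0,0,0.3,0,0,0,0],[0,0,0.3,0,0,0,0]]'; python3 -c "
from h import *
st()"
```

```text
clock: 5.9
ee_pos: [518.4, -151.0, 94.0]
tool_rot: [0.704, 0.71, 0.0, 0.001]
ft_force: [-10.1, 2.1, 29.2]
grip_width: 0.5
5.9 tcp [ 518.4 -151.    94. ] psi 0.008 z [ 0.001 -0.001 -1.   ] F [-10.1   2.1  29.2] T [0.31 1.97 0.  ] w 0.5 j [-0.37  0.53  1.79 -0.    0.82 -0.38]
```

```bash
python3 -m inch '[[0,0,-3,0,0,0,0],[1,0,-8,0,0,0,0.2],[3,0,-12,0,0,0,0.5],[5,0,-14,0,0,0,0.6],[5,0,-14,0,0,0,0.6]]'; python3 -c "
from h import *
st()
for n in ['side','top','wrist']:
  im=capture(n);cv2.imwrite('pics/%s3.png'%n,im[:,:,::-1])
  if n=='side': cv2.imwrite('pics/s3.png',cv2.resize(im[180:340,230:380,::-1],None,fx=3.5,fy=3.5))
  for t in ['bar_handle','screw_grip','fixture','bar_hinge','catch']:
    print(t,n,[(np.round(d['position']),d['confidence']) for d in mark_of(n,t)[:2]])
"
```

```text
clock: 6.4
ee_pos: [518.7, -99.5, 234.6]
tool_rot: [0.704, 0.711, 0.001, 0.002]
ft_force: [0.9, 0.5, -0.3]
grip_width: 27.7
6.4 tcp [518.7 -99.5 234.6] psi 0.01 z [ 0.005 -0.001 -1.   ] F [ 0.9  0.5 -0.3] T [-0.07  0.07 -0.  ] w 27.7 j [-0.28  0.32  1.72  0.    1.1  -0.29]
bar_handle side [(array([ 520., -154.,   60.]), 0.68)]
screw_grip side [(array([519., -12., 102.]), 0.71)]
fixture side [(array([517.,  -8.,  -0.]), 0.85)]
bar_hinge side [(array([519., 100.,  62.]), 0.8), (array([ 665., -446.,   -0.]), 0.72)]
catch side [(array([ 521., -109.,   55.]), 0.87)]
bar_handle top []
screw_grip top [(array([519., -10., 100.]), 0.45)]
fixture top [(array([517.,  -9.,   1.]), 0.62)]
bar_hinge top [(array([515., 100.,  67.]), 0.8), (array([514.,  -8.,   1.]), 0.64)]
catch top [(array([ 514., -110.,   56.]), 0.64)]
bar_handle wrist []
screw_grip wrist [(array([520.,  -8., 105.]), 0.7)]
fixture wrist [(array([516.,  -8.,   1.]), 0.94)]
bar_hinge wrist []
catch wrist [(array([ 515., -108.,   59.]), 0.72)]
```

View pics/wrist3.png

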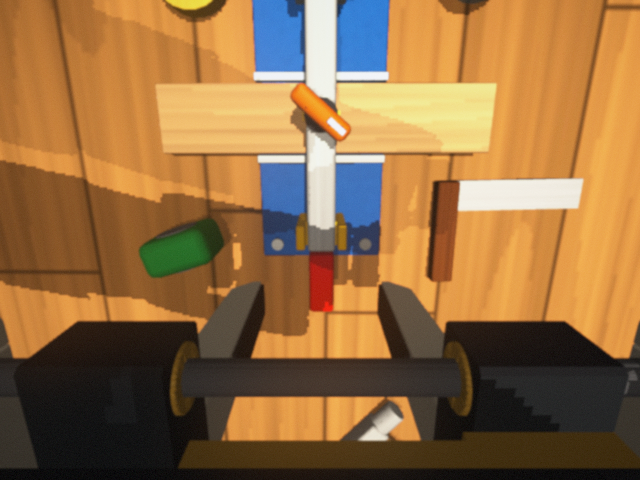

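View pics/s3.png

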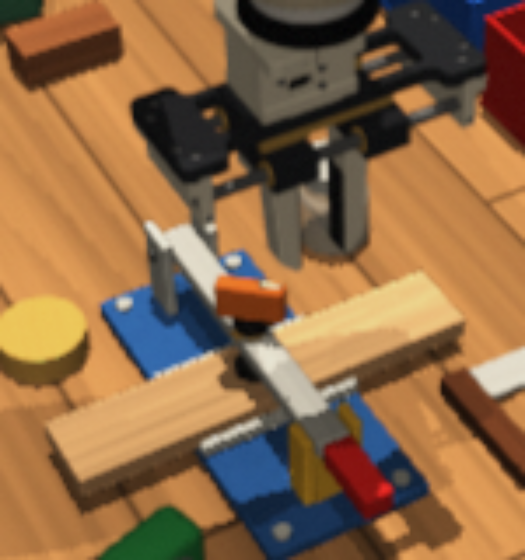

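```bash
python3 - <<'E'
from h import *
C=calibration('wrist');M=C['mtx'];E=np.array(C['extrinsics']);print([k for k in C])
im=capture('wrist')
h=cv2.cvtColor(im,cv2.COLOR_RGB2HSV)
m=((h[...,0]>4)&(h[...,0]<16)&(h[...,1]>190)&(h[...,2]>150)).astype(np.uint8)
m[:, :250]=0;m[:,400:]=0;m[:60]=0;m[170:]=0
n,l,s,c=cv2.connectedComponentsWithStats(m);k=1+np.argmax(s[1:,4]);print(s[k],c[k])
v,u=np.nonzero(l==k)
def proj(u,v,z):
    d=np.linalg.inv(M)@np.array([u,v,np.ones(len(u))]);d=np.stack([d[0],-d[1],-d[2]])
    d=E[:3,:3]@d;o=E[:3,3]
    t=(z-o[2])/d[2];return (o[:,None]+t*d)[:2].T
print(E[:3,3])
for z in (112,100):
    P=proj(u.astype(float),v.astype(float),z).astype(np.float32)
    r=cv2.minAreaRect(P);w=P-P.mean(0);e,V=np.linalg.eigh(w.T@w);print(z,r,P.mean(0),np.arctan2(V[1,1],V[0,1]))
cv2.imwrite('pics/wz.png',cv2.resize(im[70:160,260:380,::-1],None,fx=6,fy=6,interpolation=cv2.INTER_NEAREST))
# bar/handle line: catch px
print(proj(np.array([321.,321]),np.array([250.,20]),70))
E
```

```text
['mtx', 'extrinsics']
[291  84  60  57 640] [318.5796875 112.996875 ]
[516.24234379 -25.30271662 376.20275811]
112 ((515.7442626953125, -9.756031036376953), (13.152758598327637, 46.475669860839844), 50.307884216308594) [514.5657   -10.177974] 2.475178
100 ((515.7216796875, -9.049888610839844), (13.75013256072998, 48.586585998535156), 50.30780029296875) [514.48956   -9.491014] 2.475178
[[ 516.95150303 -120.86015429]
 [ 515.61243531   57.39503852]]
```

View pics/wz.png

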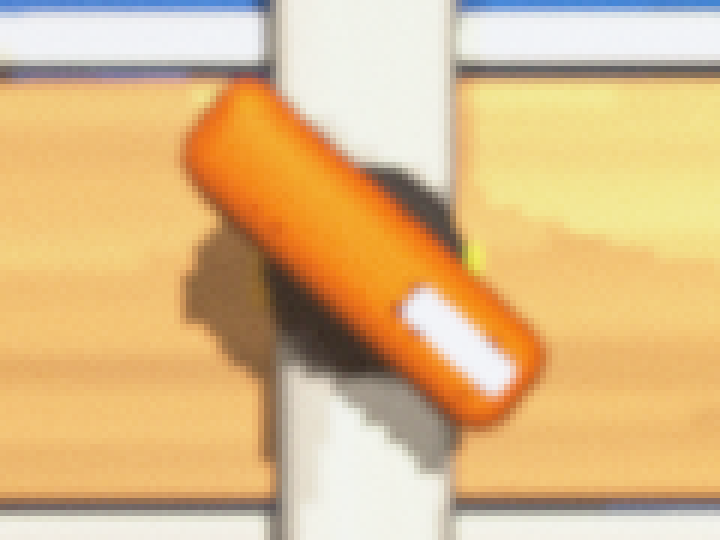

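```bash
python3 -c "
from h import *
st();row(516,-9.7,150,.88)"
```

```text
7.35 tcp [ 517.6 -100.8  231.6] psi 0.008 z [ 0. -0. -1.] F [ 0.5 -0.1  0.5] T [-0.06  0.08 -0.09] w 55.8 j [-0.28  0.32  1.72  0.    1.1  -0.29]
row [9.11, -0.09, 8.16] [0.0, 0.0, -0.872] clock 7.35
```

```bash
python3 -m inch '[[3,0,0,0,0,-0.15,0.6],[6,0,2,0,0,-0.3,0.6],[9.1,-0.1,4,0,0,-0.45,0.6],[9.1,-0.1,6,0,0,-0.6,0.6],[9.1,-0.1,8,0,0,-0.75,0.6]]' 30;python3 -m inch '[[0,0,0,0,0,-0.12,0.5],[0,0,0,0,0,-0.12,0.5]]'; python3 -c "
from h import *
st();row(516,-9.7,109,.88)
im=capture('wrist');cv2.imwrite('pics/w4.png',im[:,:,::-1])
print([(np.round(d['position']),d['confidence']) for d in mark_of('wrist','screw_grip')[:2]])
im=capture('side');cv2.imwrite('pics/s4.png',cv2.resize(im[180:340,230:380,::-1],None,fx=3.5,fy=3.5))"
```

```text
clock: 7.85
ee_pos: [515.9, -8.9, 151.0]
tool_rot: [0.392, 0.92, 0.0, 0.0]
ft_force: [0.5, -0.8, 0.3]
grip_width: 55.7
clock: 8.05
ee_pos: [515.8, -9.7, 151.2]
tool_rot: [0.339, 0.941, -0.0, -0.0]
ft_force: [-0.2, 0.3, 0.6]
grip_width: 47.4
8.05 tcp [515.8  -9.7 151.2] psi 0.88 z [-0.001  0.    -1.   ] F [-0.2  0.3  0.6] T [-0.09 -0.03  0.  ] w 47.4 j [-0.11  0.41  1.82 -0.    0.91 -0.99]
row [-0.02, 0.02, 4.22] [-0.0, -0.001, -0.0] clock 8.05
[(array([516.,  -7., 102.]), 0.79)]
```

View pics/w4.png

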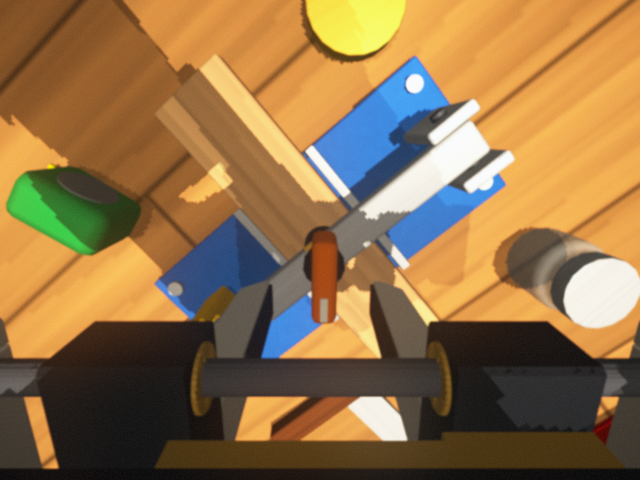

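View pics/s4.png

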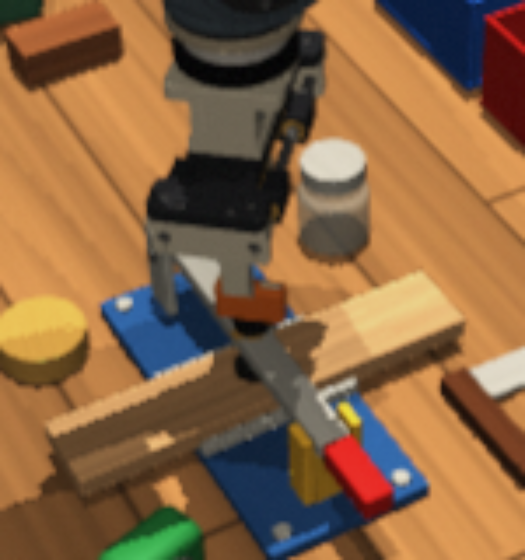

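```bash
python3 -m inch '[[0,0,1.5,0,0,0,0.45],[0,0,3,0,0,0,0.4],[0,0,4,0,0,0,0.4],[0,0,4.3,0,0,0,0.4],[0,0,4.3,0,0,0,0.4]]' 30; python3 -c "
from h import *
st()"
```

```text
clock: 8.7
ee_pos: [516.0, -9.9, 108.6]
tool_rot: [0.34, 0.94, -0.0, -0.0]
ft_force: [0.3, -0.9, 0.3]
grip_width: 37.1
8.7 tcp [516.   -9.9 108.6] psi 0.877 z [-0.  0. -1.] F [ 0.3 -0.9  0.3] T [ 0.03 -0.01  0.  ] w 37.1 j [-0.11  0.47  1.85  0.    0.82 -0.99]
```

```bash
python3 -m inch '[[0,0,0,0,0,0,0.1],[0,0,0,0,0,0,0.1],[0,0,0,0,0,0,0.0],[0,0,0,0,0,0,0],[0,0,0,0,0,0,0]]' 30; python3 -c "
from h import *
st()"
```

```text
clock: 9.2
ee_pos: [516.9, -9.0, 109.1]
tool_rot: [0.34, 0.94, 0.001, 0.001]
ft_force: [3.6, 6.9, -0.3]
grip_width: 13.8
9.2 tcp [516.9  -9.  109.1] psi 0.877 z [ 0.003  0.001 -1.   ] F [ 3.6  6.9 -0.3] T [ 1.21 -0.64 -0.01] w 13.8 j [-0.11  0.47  1.85  0.    0.82 -0.99]
```

```bash
python3 -m inch '[[0,0.13,0.05,0,0,0,0],[0,0.13,0.05,0,0,0,0]]'; python3 -c "
from h import *
st()"
```

```text
clock: 9.4
ee_pos: [517.1, -8.8, 108.8]
tool_rot: [0.339, 0.941, 0.0, 0.0]
ft_force: [-1.7, 1.6, 7.1]
grip_width: 13.8
9.4 tcp [517.1  -8.8 108.8] psi 0.878 z [ 0.001 -0.    -1.   ] F [-1.7  1.6  7.1] T [ 0.09  0.4  -0.03] w 13.8 j [-0.11  0.47  1.85 -0.    0.82 -0.98]
```

```bash
python3 -m inch '[[0,0,0.013,0,0,0.1,0],[0,0,0.026,0,0,0.24,0],[0,0,0.04,0,0,0.38,0],[0,0,0.052,0,0,0.52,0],[0,0,0.06,0,0,0.6,0]]'; python3 -c "
from h import *
st()"
```

```text
clock: 9.9
ee_pos: [516.9, -8.9, 108.2]
tool_rot: [0.604, 0.797, 0.0, 0.0]
ft_force: [-2.7, 0.1, 9.2]
grip_width: 13.8
9.9 tcp [516.9  -8.9 108.2] psi 0.273 z [ 0. -0. -1.] F [-2.7  0.1  9.2] T [-0.06  0.63  0.07] w 13.8 j [-0.11  0.47  1.85 -0.    0.82 -0.38]
```

```bash
python3 -m inch '[[0,0,0,0,0,0.13,0],[0,0,0.01,0,0,0.27,0],[0,0,0.02,0,0,0.41,0],[0,0,0.03,0,0,0.55,0],[0,0,0.05,0,0,0.68,0]]'; python3 -m inch '[[0,0,0.01,0,0,0.14,0],[0,0,0.03,0,0,0.28,0],[0,0,0.04,0,0,0.42,0],[0,0,0.05,0,0,0.56,0],[0,0,0.06,0,0,0.68,0]]'; python3 -c "
from h import *
st()"
```

```text
clock: 10.4
ee_pos: [516.6, -8.8, 107.5]
tool_rot: [0.836, 0.549, -0.0, -0.0]
ft_force: [-3.5, 0.2, 8.0]
grip_width: 13.8
clock: 10.9
ee_pos: [516.4, -8.7, 106.9]
tool_rot: [0.971, 0.239, -0.0, -0.0]
ft_force: [-4.3, 2.6, 8.5]
grip_width: 14.1
10.9 tcp [516.4  -8.7 106.9] psi -1.088 z [-0.001  0.    -1.   ] F [-4.3  2.6  8.5] T [0.36 1.02 0.08] w 14.1 j [-0.11  0.48  1.85  0.    0.82  0.98]
```

```bash
python3 -m inch '[[-0.03,0,0.01,0,0,0.1,0],[-0.03,0,0.01,0,0,0.2,0],[-0.03,0,0.02,0,0,0.26,0]]'; python3 -c "
from h import *
st()";  python3 -m inch '[[0,0,0,0,0,0.03,0],[0,0,0,0,0,0.03,0]]'; python3 -c "
from h import *
st()"; python3 -m inch '[[0,0,0,0,0,0.03,0],[0,0,0,0,0,0.03,0]]'; python3 -c "
from h import *
st()"
```

```text
clock: 11.2
ee_pos: [516.3, -8.6, 106.7]
tool_rot: [0.994, 0.112, -0.0, -0.0]
ft_force: [-3.0, 3.3, 8.1]
grip_width: 14.1
11.2 tcp [516.3  -8.6 106.7] psi -1.346 z [-0.  0. -1.] F [-3.   3.3  8.1] T [0.68 0.77 0.06] w 14.1 j [-0.11  0.48  1.85  0.    0.82  1.24]
clock: 11.4
ee_pos: [516.3, -8.6, 106.7]
tool_rot: [0.995, 0.099, -0.0, -0.0]
ft_force: [-3.5, 3.0, 7.6]
grip_width: 13.7
11.4 tcp [516.3  -8.6 106.7] psi -1.373 z [-0.     0.001 -1.   ] F [-3.5  3.   7.6] T [0.7  0.71 0.05] w 13.7 j [-0.11  0.48  1.85  0.    0.82  1.27]
clock: 11.6
ee_pos: [516.3, -8.5, 106.7]
tool_rot: [0.996, 0.084, -0.0, -0.0]
ft_force: [-3.0, 3.5, 6.2]
grip_width: 13.7
11.6 tcp [516.3  -8.5 106.7] psi -1.403 z [-0.     0.001 -1.   ] F [-3.   3.5  6.2] T [ 0.78  0.72 -0.01] w 13.7 j [-0.11  0.48  1.85  0.    0.82  1.3 ]
```

```bash
for i in 1; do python3 -m inch '[[0,0,0,0,0,0.03,0],[0,0,0,0,0,0.03,0]]'; python3 -c "
from h import *
st()"; done; python3 -m inch '[[0,0,0,0,0,0.03,0],[0,0,0,0,0,0.03,0]]'; python3 -c "
from h import *
st()"
```

```text
clock: 11.8
ee_pos: [516.3, -8.6, 106.7]
tool_rot: [0.998, 0.069, -0.0, -0.0]
ft_force: [-2.1, 4.2, 7.3]
grip_width: 14.1
11.8 tcp [516.3  -8.6 106.7] psi -1.433 z [-0.  0. -1.] F [-2.1  4.2  7.3] T [0.76 0.67 0.26] w 14.1 j [-0.11  0.48  1.85  0.    0.82  1.33]
clock: 12.0
ee_pos: [516.3, -8.6, 106.7]
tool_rot: [0.999, 0.054, -0.0, -0.0]
ft_force: [-2.3, 3.6, 6.0]
grip_width: 13.9
12.0 tcp [516.3  -8.6 106.7] psi -1.462 z [-0.  0. -1.] F [-2.3  3.6  6. ] T [0.81 0.65 0.55] w 13.9 j [-0.11  0.48  1.85  0.    0.82  1.35]
```

```bash
python3 -m inch '[[0,0,0,0,0,0.02,0],[0,0,0,0,0,0.02,0]]'; python3 -c "
from h import *
st()
im=capture('wrist');cv2.imwrite('pics/w5.png',im[:,:,::-1])"
```

```text
clock: 12.2
ee_pos: [516.2, -8.6, 106.6]
tool_rot: [0.999, 0.045, -0.0, -0.0]
ft_force: [-3.4, 2.8, 6.9]
grip_width: 13.8
12.2 tcp [516.2  -8.6 106.6] psi -1.481 z [-0.001  0.    -1.   ] F [-3.4  2.8  6.9] T [0.65 0.73 0.65] w 13.8 j [-0.11  0.48  1.85  0.    0.82  1.37]
```

View pics/w5.png

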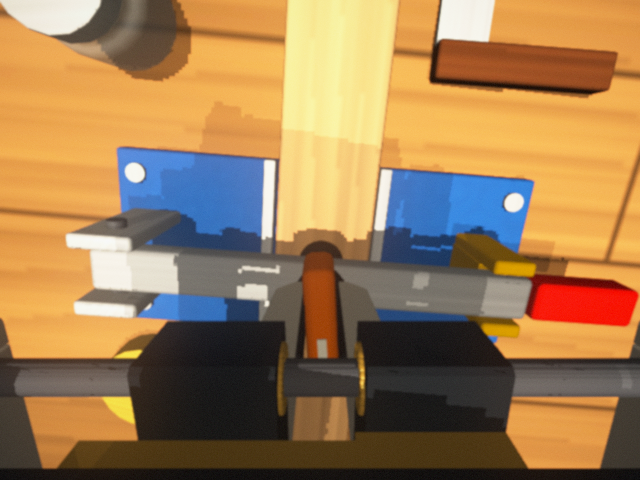

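```bash
python3 -m inch '[[0,0,0,0,0,-0.1,0],[0,0,-0.01,0,0,-0.22,0],[0,0,-0.02,0,0,-0.34,0],[0,0,-0.03,0,0,-0.46,0],[0,0,-0.05,0,0,-0.58,0]]';  python3 -c "
from h import *
st()"; python3 -m inch '[[0,0,-0.01,0,0,-0.12,0],[0,0,-0.02,0,0,-0.24,0],[0,0,-0.03,0,0,-0.36,0],[0,0,-0.04,0,0,-0.48,0],[0,0,-0.05,0,0,-0.60,0]]';  python3 -c "
from h import *
st()"
```

```text
clock: 12.75
ee_pos: [516.3, -8.8, 107.2]
tool_rot: [0.944, 0.33, -0.0, -0.0]
ft_force: [-2.5, 1.0, 6.0]
grip_width: 14.1
12.75 tcp [516.3  -8.8 107.2] psi -0.897 z [-0.  0. -1.] F [-2.5  1.   6. ] T [ 0.22  0.74 -0.1 ] w 14.1 j [-0.11  0.48  1.85  0.    0.82  0.79]
clock: 13.25
ee_pos: [516.6, -9.0, 107.7]
tool_rot: [0.804, 0.595, 0.0, 0.0]
ft_force: [-1.9, 0.5, 6.8]
grip_width: 13.8
13.25 tcp [516.6  -9.  107.7] psi -0.297 z [ 0. -0. -1.] F [-1.9  0.5  6.8] T [-0.01  0.53 -0.07] w 13.8 j [-0.11  0.47  1.85 -0.    0.82  0.19]
```

Remaining 0.455.

```bash
python3 -m inch '[[0,0,-0.01,0,0,-0.12,0],[0,0,-0.02,0,0,-0.24,0],[0,0,-0.03,0,0,-0.36,0],[0,0,-0.05,0,0,-0.455,0],[0,0,-0.06,0,0,-0.455,0]]';  python3 -c "
from h import *
st()
for n in ['wrist','side','top']:
  im=capture(n);cv2.imwrite('pics/%s6.png'%n,im[:,:,::-1] if n!='side' else cv2.resize(im[180:340,230:380,::-1],None,fx=3.5,fy=3.5))
  for t in ['bar_handle','screw_grip','strip']:
    print(t,n,[(np.round(d['position']),d['confidence']) for d in mark_of(n,t)[:2]])
"
```

```text
clock: 13.75
ee_pos: [516.8, -9.0, 108.2]
tool_rot: [0.65, 0.76, 0.0, 0.0]
ft_force: [-1.1, 0.3, 4.1]
grip_width: 13.7
13.75 tcp [516.8  -9.  108.2] psi 0.154 z [ 0.001 -0.    -1.   ] F [-1.1  0.3  4.1] T [-0.08  0.13  0.04] w 13.7 j [-0.11  0.47  1.85 -0.    0.82 -0.26]
bar_handle wrist []
screw_grip wrist [(array([518.,  -6., 101.]), 0.59)]
strip wrist []
bar_handle side [(array([ 521., -153.,   58.]), 0.72)]
screw_grip side [(array([516., -11.,  98.]), 0.56)]
strip side []
bar_handle top [(array([ 520., -156.,   62.]), 0.94), (array([ 689., -117.,   -4.]), 0.73)]
screw_grip top []
strip top []
```

View pics/wrist6.png

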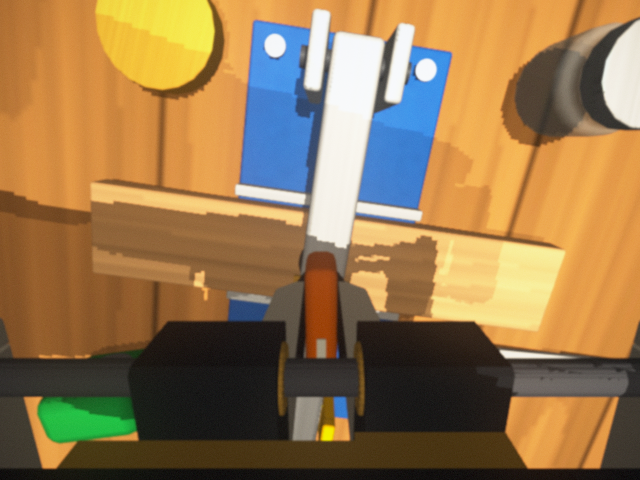

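View pics/side6.png

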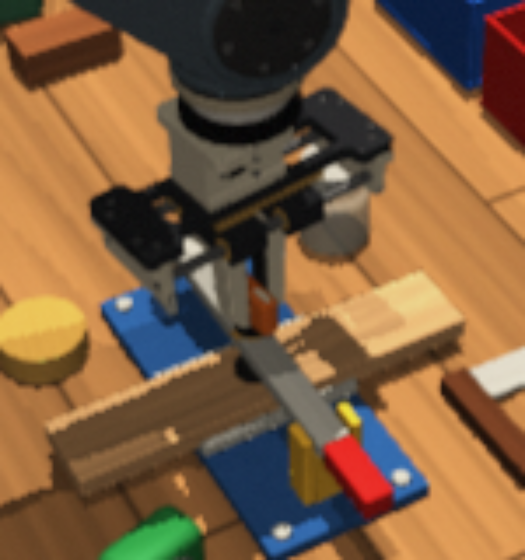

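```bash
python3 -c "
from h import *
st();print(sign_off())"
```

```text
14.35 tcp [516.8  -9.  108.2] psi 0.15 z [ 0.001 -0.    -1.   ] F [-0.6  0.7  6.6] T [-0.01  0.19  0.  ] w 13.9 j [-0.11  0.47  1.85 -0.    0.82 -0.26]
the job is handed in; nothing more can be done
None
```

The job is done and handed in at 14.35 s: the bar is home, the screw was seated and backed off a quarter turn, and the gripper still holds the thumbscrew.

- **Bar:** I pushed it down with closed fingertips until it stopped at its home height with about 29 N. The last pictures show it level in the catch, with the handle found at about 58 to 62 mm.
- **Thumbscrew:** I turned it clockwise until the torque rose from about 0.07 to 0.65 N m, taking first contact at a tool angle of about -1.41 rad. I then backed it off to +0.15 rad, about 1.57 rad, which puts the screw at about 1.43 by the tool angle.
- **Final state:** the grip is on the wing at 13.9 mm opening with 30 N set. There is a light downward push of about 7 N, and torque about the screw axis is near zero.
- **Checks that failed or were weaker:** the networks did not find the strip in the last pictures because the arm hid much of it. By eye it lies where it was, and nothing else looks moved. One torque reading just before the seat was near zero (-0.01 N m), which I took as noise.

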